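Change a chocolate melter's water jacket from hot to cold through its interlocked valves

TASK

Change the chocolate melter's water jacket over from heating to cooling: turn the hot-water lever (the left one seen from the robot, standing more or less in line with its pipe) fully shut, home against its stop, which frees the interlock, and then turn the cold-water lever fully open to its stop. Work the levers by feel, slowly and gently where a stop may come, never forcing one against a stop or against the interlock plates, let go of them, and leave everything else on the bench where it stands.

Things in the scene. Friction and masses are not known exactly. Their poses are not given: they have to be found in the camera images.
- melter: Chocolate melter, fixed to the bench: a steel box 280 deep, 420 wide, 180 mm high, and in front of it, side by side, two ball valves in two pipes. Origin: on the bench top midway between the upright valve stems; x along the pipes, away from the robot into the box (front face at x = 130 mm); y to the robot's left; z up. Nothing in front of the box stands higher than the levers.
- hot_stem (a point): Axis of the hot valve's upright stem, 60 mm left of the melter's origin, 115 mm above the bench (the height of the grips). Fixed; the hot lever turns about it, clockwise seen from above to shut. It runs evenly stiff, 0.7 N m (8 N at the grip), both ways, and stays where it is left. Its pipe, 27 mm thick, axis 55 mm up, bends down into the bench 72 mm in front of it.
- cold_stem (a point): Axis of the cold valve's stem, 60 mm right of the melter's origin, 115 mm above the bench. Fixed; the cold lever turns about it, clockwise seen from above to open; pipe and stiffness as the hot one. It is shut against its stop at the start and opens a quarter turn to its open stop.
- hot_grip (a point): Middle of the hot lever's black sleeve (24 wide, 16 high, 74 mm long, level), 90 mm from the stem, 115 mm above the bench; free space 35 mm deep below it. Starts open, roughly towards the robot; shut, it points out to the left. Refitted crookedly on its toothed stem: unknown, up to 16 degrees either way, so its shut stop comes 74 to 106 degrees from in line with the pipe and must be felt.
- cold_grip (a point): Middle of the cold lever's black sleeve, same sizes, heights and stiffness; this lever sits true on its stem. It starts straight out to the right, square to its pipe; fully open it points at the robot, in line with its pipe, against its open stop. While the hot valve is not shut it gives only about 2 degrees and then is locked.
- interlock (a point): Where the two steel interlock plates meet, 36 mm in front of the midpoint between the stems: quarter discs, 70 mm radius, 84 to 89 mm above the bench, one on each stem below its lever. The cold valve is free only while the hot one is within about 2 degrees (3 mm at the grip) of its shut stop. More than 60 N on a plate (4.4 N m on the stem) bends it.
- hot_shut_stop (a point): The post that stops the hot valve's plate when shut: steel, 12 mm thick, 94 mm high, 62 mm from the stem; each valve has a shut and an open one. At a stop the force on the lever climbs steeply, within a millimetre or two, above the even 8 N. More than 60 N on a post (4.4 N m on the stem) bends it. They stand on a flat aluminium bracket, top 80 mm up.
- steel_cup: Steel cup, 68 mm across, 65 mm high, standing in front of the valves (origin: centre of its underside). Bystander.
- pastry_brush: Pastry brush, 190 mm, lying in front of the hot valve. Bystander.
- mixing_bowl: Steel bowl, 120 mm across, 55 mm high, to the left of the valves. Bystander.
- chocolate_block: Slab of dark chocolate 110 x 70 x 16 mm, lying front left. Bystander.
- nut_jar: Glass jar, 72 mm across, 100 mm high, to the right of the valves. Bystander.
- spatula: Spatula, 230 mm, lying to the right. Bystander.
- egg_mould: Clear egg mould tray 130 x 100 x 30 mm, front right. Bystander.

How it is judged:
On the way, in this order (a step that is already met when the one before it is completed fails the run):
1. the hot lever has been turned out square to its pipe, to where its valve can be shut (within about 19 degrees) (x of hot_grip in the frame of melter above -0.03 m), for 0.2 s.
2. the cold lever stands in line with its pipe, fully open (within about 4 degrees) (y of cold_grip in the frame of melter above -0.0665 m and x of cold_grip in the frame of melter below -0.08 m), for 0.2 s.
At the end, for the whole second after the job is handed in: The cold lever is in line with its pipe, pointing at the robot, within about 4 degrees; the hot lever is out square to its pipe within 19 degrees (its crooked fit needs this; the interlock itself proves the valve shut); both released and staying there, nothing forced, the bystanders not shifted (all of step 2 and x of hot_grip in the frame of melter above -0.03 m); the robot touches nothing.
It fails at once if a lever is forced against the interlock: more than 60 N between the interlock plates (contact force between hot_plate and cold_plate above 60 N).
It fails at once if a lever is forced against a stop: more than 60 N on a stop post (contact force between hot_plate and hot_shut_stop above 60 N or contact force between hot_plate and hot_open_stop above 60 N or contact force between cold_plate and cold_shut_stop above 60 N or contact force between cold_plate and cold_open_stop above 60 N).
It fails at once if a bystander is shifted by more than 30 mm (distance of any of steel_cup, pastry_brush, mixing_bowl, chocolate_block, nut_jar, spatula, egg_mould from where it was at the start of the episode above 0.03 m).
It also fails if it takes over 51 s, if anything falls off the work surface, if the arm or the gripper's body presses on something with over 40 N, if the wrist force passes 120 N, or if a joint passes its speed limit or range.

ROBOT

A 6-joint arm with a two-finger parallel gripper is mounted at the origin on the work surface. World frame = base frame: x ahead of the robot, y to its left, z up, the work surface at z = 0. Lengths are in m, angles in rad, forces in N, time in s.
With the tool pointing down it reaches from about 0.4 to 0.925 m from the base axis. Payload 3.4 kg.
Tool frame: the origin (TCP) lies at the very end of the fingers, on their centre line; the grasp point (between the pads) lies 19 mm behind it; z points along the fingers, y is the direction in which the jaws open and shut (so a half turn about z gives the same grasp; the last joint's range is limited). The gripper opens to 85 mm and grips with 20 to 120 N. Pads are 22 mm wide; open, the fingers measure 114 mm over their backs; the gripper's body (76 mm by 85 mm) begins 54 mm behind the grasp point. The pads swing forward as they close: fully open they stand 13 mm farther back than shut.
Start: joints at [1.129, 0.307, 1.506, -0, 1.328, -0.073], TCP at [0.207, 0.537, 0.211] pointing down, gripper open.
Joint ranges: [-3.12, 3.12], [-1.05, 2.28], [0.14, 2.33], [-1.42, 4.57], [0.1, 2.73], [-2.68, 2.68]. Speed limits (rad/s): [2.57, 2.57, 3.14, 3.14, 3.14, 3.14].

INTERFACE

Orientations are given as a rotation vector (axis times angle).
In Python, from bench import env, vision gives the robot as it stands.
- The arm moves only by the tool jog_arm, never from a script. Its argument "series" is text: rows parted by semicolons, each of 4 numbers parted by spaces: the shift along the tool's x, y, z in m, then the turn about the tool's z in degrees. In form: dx dy dz yaw; .... A call has 1 to 8 rows; each row is the pose to reach, as a shift and turn from the pose commanded when the call began, along the tool's axes at that moment; what a row does not reach only later rows make up. A row lasts 1/10 s, in which the tool goes at most 50 mm and 8.59 degrees, less where a joint would pass 70% of its speed; a pose out of reach is approached as far as the arm can. A call with a gripper value outside its range is refused whole. "gripper" is the closure in counts, from 0 (fully open) to 255 (shut), set as the call begins (left out, the last holds). The fingers move at their own pace and stop on an object; the grip force is fixed at half the most. Time passes only in rows, so rows that repeat a pose let the fingers close. It gives the time, the measured TCP pose, the force and the opening at its end, in the units of the state.
- env.get_obs(): the state, without advancing time (a new reading comes with each control period).
- vision.camera(name): name is "scene" or "side" or "wrist"; returns a dict with "pixels" (420x560x3 uint8, red, green, blue), "depth" (420x560 float32, m along the optical axis (not along the pixel's ray), 0 where there is no reading), "K" (3x3 intrinsics, pixels), "R" (3x3) and "t" (3): a world point X has camera coordinates R X + t; the wrist camera has in their place "hand_eye" (4x4, takes a point from camera to tool coordinates, whose origin is the TCP and whose axes are the flange's). Camera axes: x right, y down, z forward; pixel columns grow to the right and rows downward; lengths in m; the calibration is good to about 2 mm. A picture is of the moment at which its call begins: read the wrist's pose just before it.
- env.sign_off(): hands the job in, once; it reports no verdict.
Trained networks look in the newest picture that a camera, given by its name, has taken for a name from the list of things; names that differ only in an ending like _2 or _b are one class to them, and where a whole thing is asked for, a point or a joint stands for the part that bears it (a point fixed in the world has none). Each returns a list of dicts, best first, with "p" (0 to 1); they miss things now and then, are a little off and sometimes report something else, mostly with a low value. They report only what shows in the picture. A call takes as long as a camera call.
- vision.trace(target, camera): "mask" (420x560 bool, what is visible of it) and "point" ([row, column] in pixels, amid what is visible of it).
- vision.pinpoint(target, camera): "point" ([row, column] in pixels: a listed point, or the origin of a listed thing).
The state is a dict: "t": time; "qpos": joint angles; "joint_vel": joint speeds; "joint_torque": joint torques, N m; "eef_pos": TCP position; "orientation": TCP orientation; "force": force on the tool from outside, world axes, zero at the start; "ft_torque": the same for the moment, N m; "finger_gap": finger opening in m.
Only numpy, scipy, OpenCV 4.12 (cv2) and the standard library are available. Lean on these libraries where they do the work, as an engineer would, in place of code of your own. Each camera call takes 0.05 s, during which the arm holds its last target.

## Working session

There is one attempt and no reset: what is moved stays moved. The work goes in short steps, Python scripts to look and compute and a tool call to move; the robot and the scene stay as the last step left them, time stands still between calls to the robot, and variables do not carry over. Pictures are saved under pics/ and viewed, and the job is handed in when it is done.

Besides the shell and the picture viewer there is one more tool, called as name(argument=value, ...), one argument or row to a line, values as JSON. jog_arm: Moves the arm, as the interface text tells. Its arguments: {"type":"object","properties":{"series":{"type":"string"},"gripper":{"type":"number"}},"required":["series"]}

```bash
ls; mkdir -p pics; cat > h.py <<'E'
import numpy as np, cv2
from bench import env, vision
from scipy.spatial.transform import Rotation as Rn
def ray(c,rc):
    K=c['K']; d=np.linalg.inv(K)@np.array([rc[1],rc[0],1.0])
    R,t=c['R'],c['t']; return -R.T@t, R.T@d
def atz(c,rc,z):
    o,d=ray(c,rc); return o+d*(z-o[2])/d[2]
def bydepth(c,rc):
    o,d=ray(c,rc); return o+d*c['depth'][int(round(rc[0])),int(round(rc[1]))]
E
python3 - <<'E'
from h import *
o=env.get_obs(); print({k:np.round(v,3) for k,v in o.items()})
for n in ['scene','side']:
    c=vision.camera(n); cv2.imwrite(f'pics/{n}0.png',c['pixels'][:,:,::-1])
    print(n,-c['R'].T@c['t'])
    for t in ['melter','hot_stem','cold_stem','hot_grip','cold_grip','interlock','hot_shut_stop','steel_cup','pastry_brush','mixing_bowl','nut_jar']:
        z={'melter':0,'hot_stem':.115,'cold_stem':.115,'hot_grip':.115,'cold_grip':.115,'interlock':.0865,'hot_shut_stop':.09}.get(t,0.0)
        for r in vision.pinpoint(t,n)[:2]:
            print(t,round(r['p'],2),np.round(r['point'],1),np.round(atz(c,r['point'],z),3))
E
```

```text
pics
{'t': np.float64(0.0), 'qpos': array([ 1.129,  0.308,  1.508,  0.   ,  1.328, -0.073]), 'joint_vel': array([ 0.002,  0.001, -0.   , -0.   , -0.   ,  0.001]), 'joint_torque': array([-2.0000e-03, -4.5756e+01, -2.5192e+01, -0.0000e+00,  1.3000e-02,
       -0.0000e+00]), 'eef_pos': array([0.206, 0.536, 0.21 ]), 'orientation': array([-5.740e-01, -3.088e+00,  3.000e-03]), 'force': array([-0.403, -0.141, -0.036]), 'ft_torque': array([ 0.025,  0.008, -0.002]), 'finger_gap': np.float64(0.086)}
scene [1.1615575  0.39796197 0.7166158 ]
melter 0.66 [244.5 297.6] [0.55  0.058 0.   ]
hot_stem 0.96 [219.1 322.3] [0.556 0.12  0.115]
hot_stem 0.36 [244.9 300.4] [0.646 0.118 0.115]
hot_grip 0.74 [196.9 341. ] [0.469 0.121 0.115]
cold_grip 0.97 [182.6 244.5] [ 0.538 -0.094  0.115]
cold_grip 0.72 [219. 323.] [0.555 0.121 0.115]
hot_shut_stop 0.89 [224.9 346.6] [0.52  0.162 0.09 ]
steel_cup 0.82 [205.5 329.7] [0.384 0.059 0.   ]
pastry_brush 0.68 [229.6 384.1] [0.396 0.213 0.   ]
mixing_bowl 0.58 [312.7 405.6] [0.602 0.339 0.   ]
mixing_bowl 0.15 [185.3 248.7] [ 0.423 -0.171  0.   ]
side [0.51036451 0.95053575 0.79283341]
melter 0.73 [243.7 293.7] [0.548 0.056 0.   ]
melter 0.23 [249.5 345.2] [0.398 0.075 0.   ]
hot_stem 0.49 [246.1 303.2] [0.518 0.194 0.115]
cold_stem 0.75 [199.3 293.8] [ 0.549 -0.008  0.115]
hot_grip 0.66 [231.3 325.6] [0.461 0.134 0.115]
cold_grip 0.76 [182.4 299. ] [ 0.537 -0.098  0.115]
cold_grip 0.28 [186.9 293.6] [ 0.553 -0.072  0.115]
interlock 0.88 [224.3 303.1] [0.521 0.072 0.087]
hot_shut_stop 0.97 [248.1 303. ] [0.519 0.173 0.09 ]
steel_cup 0.71 [248.  346.3] [0.395 0.069 0.   ]
pastry_brush 0.79 [285.4 345.4] [0.406 0.214 0.   ]
pastry_brush 0.55 [186.  297.2] [ 0.547 -0.252  0.   ]
mixing_bowl 0.76 [321.6 266.8] [0.601 0.338 0.   ]
nut_jar 0.74 [186.2 289.2] [ 0.575 -0.25   0.   ]
```

View pics/scene0.png

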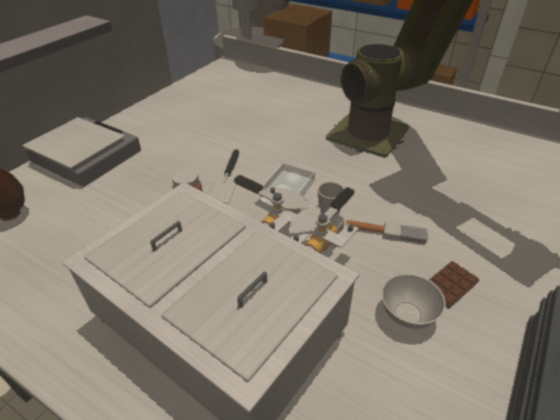

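View pics/side0.png

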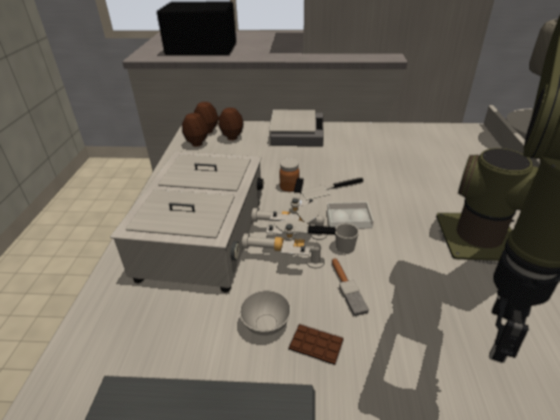

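```bash
python3 - <<'E'
from h import *
c=vision.camera('side'); p=c['pixels'][160:280,220:380]; cv2.imwrite('pics/side1.png',cv2.resize(p,None,fx=5,fy=5,interpolation=cv2.INTER_CUBIC)[:,:,::-1])
c2=vision.camera('scene'); p=c2['pixels'][150:270,220:380]; cv2.imwrite('pics/scene1.png',cv2.resize(p,None,fx=5,fy=5,interpolation=cv2.INTER_CUBIC)[:,:,::-1])
# box top plane points via depth
for n,c in(('side',c),('scene',c2)):
    v,u=np.mgrid[0:420,0:560]; K=c['K']; d=c['depth']
    P=np.stack([(u-K[0,2])/K[0,0]*d,(v-K[1,2])/K[1,1]*d,d],-1)
    W=(P-c['t'])@c['R']
    m=(d>0)&(abs(W[...,2]-.18)<.006)&(W[...,0]>.5)&(W[...,0]<1.1)&(abs(W[...,1])<.4)
    q=W[m][:,:2].astype(np.float32); r=cv2.minAreaRect(q); print(n,len(q),r, cv2.boxPoints(r).round(3).tolist())
    for g in('hot_grip','cold_grip'):
        t=vision.trace(g,n)
        for k in t[:1]:
            mm=k['mask']; w=W[mm]; print(g,k['p'],mm.sum(),k['point'],np.median(w,0).round(3))
R=Rn.from_rotvec(env.get_obs()['orientation']).as_matrix(); print(R.round(3))
E
```

```text
side 5660 ((0.8196336030960083, 0.03729341924190521), (0.3783056437969208, 0.23015645146369934), 84.67871856689453) [[0.6880000233650208, -0.14000000059604645], [0.9169999957084656, -0.16200000047683716], [0.9520000219345093, 0.2150000035762787], [0.7229999899864197, 0.23600000143051147]]
hot_grip 0.63 433 [234.1, 316.5] [0.489 0.13  0.114]
cold_grip 0.62 175 [189.1, 295.9] [ 0.539 -0.052  0.12 ]
scene 21695 ((0.8216720819473267, 0.03516019880771637), (0.3768056631088257, 0.23079517483711243), 84.7936782836914) [[0.6899999976158142, -0.1420000046491623], [0.9190000295639038, -0.16300000250339508], [0.9539999961853027, 0.21199999749660492], [0.7239999771118164, 0.2329999953508377]]
hot_grip 0.74 429 [204.0, 335.2] [0.506 0.127 0.12 ]
cold_grip 0.58 954 [228.5, 396.7] [0.407 0.244 0.018]
[[-0.933  0.36   0.   ]
 [ 0.36   0.933 -0.   ]
 [-0.    -0.    -1.   ]]
```

View pics/side1.png

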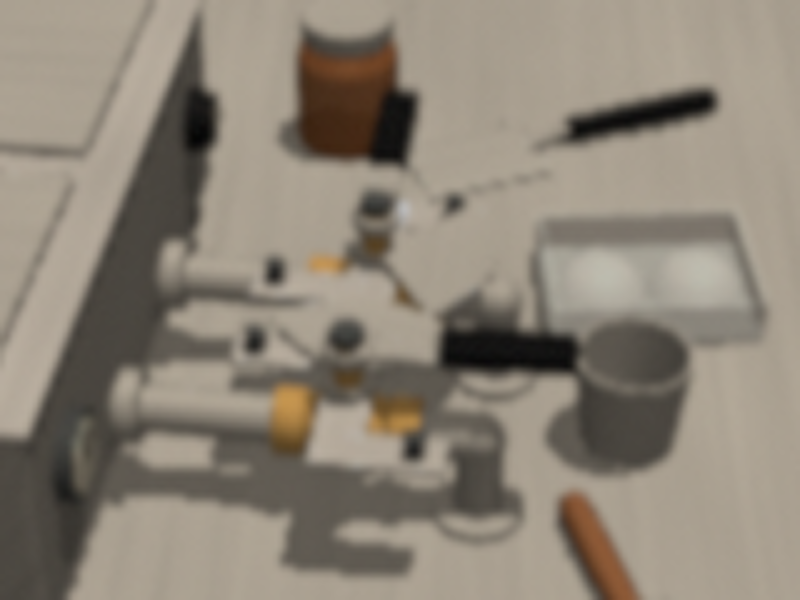

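View pics/scene1.png

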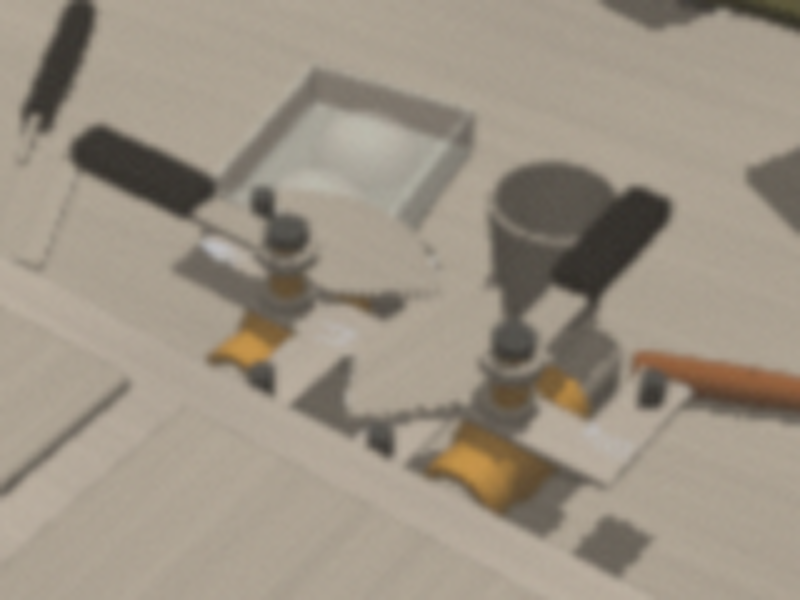

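```bash
python3 - <<'E'
from h import *
a=vision.camera('scene'); b=vision.camera('side')
def tri(pa,pb):
    (o1,d1),(o2,d2)=ray(a,pa),ray(b,pb)
    d1/=np.linalg.norm(d1);d2/=np.linalg.norm(d2)
    s=np.linalg.lstsq(np.stack([d1,-d2],1),o2-o1,rcond=None)[0]
    x,y=o1+s[0]*d1,o2+s[1]*d2; return ((x+y)/2).round(4),np.linalg.norm(x-y).round(4)
pts={'hothead':((217,323),(227,289)),'coldhead':((196.2,277.3),(201.2,295.4)),
'hotsleeve_tip':((150+200/5,220+655/5),(160+352/5,220+575/5)),'hotsl_root':((150+275/5,220+578/5),(160+347/5,220+445/5)),'coldtip':((150+140/5,220+85/5),None),'cup':((150+185/5,220+553/5),(160+350/5,220+632/5))}
for k,(p,q) in pts.items():
    if q: print(k,*tri(p,q))
    else: print(k,atz(a,p,.115))
for p in [(150+192/5,220+205/5)]: print('coldroot',atz(a,p,.115))
E
```

```text
hothead [0.5562 0.1218 0.1191] 0.0042
coldhead [0.5439 0.0007 0.116 ] 0.0031
hotsleeve_tip [0.4365 0.1303 0.116 ] 0.0004
hotsl_root [0.5034 0.1253 0.1154] 0.0041
coldtip [ 0.53303815 -0.11916945  0.115     ]
cup [0.3977 0.0639 0.0677] 0.0073
coldroot [ 0.53656182 -0.04858795  0.115     ]
```

jog_arm(
  series="-0.033 -0.027 0 6; -0.066 -0.054 0 12; -0.099 -0.081 0 18; -0.132 -0.107 -0.01 24; -0.165 -0.134 -0.02 30; -0.198 -0.161 -0.03 36; -0.231 -0.188 -0.04 42; -0.264 -0.215 -0.05 48",
  gripper=255,
)

```text
t: 2.4
eef_pos: [0.3764, 0.2395, 0.2618]
orientation: [1.786, 2.584, 0.001]
force: [0.1, -0.3, -0.2]
finger_gap: 0.0003
```

```bash
cat >> h.py <<'E'
def st():
    o=env.get_obs(); R=Rn.from_rotvec(o['orientation']).as_matrix()
    return o,R
def go(tx,ty,tz,yaw):
    "print tool-frame shift to world target, yaw of tool x in deg"
    o,R=st(); d=R.T@(np.array([tx,ty,tz])-o['eef_pos']); y0=np.degrees(np.arctan2(R[1,0],R[0,0]))
    print('t',o['t'],'pos',o['eef_pos'].round(4),'yaw',y0.round(1),'F',o['force'].round(1),'T',o['ft_torque'].round(2),'gap',o['finger_gap'].round(3))
    print('shift',d.round(4),'turn',-((yaw-y0+180)%360-180))
E
python3 - <<'E'
from h import *
go(.459,.093,.26,86)
o,R=st(); print(o['qpos'].round(2))
c=vision.camera('wrist'); cv2.imwrite('pics/w0.png',c['pixels'][:,:,::-1]); print(c['hand_eye'].round(3))
E
```

```text
Traceback (most recent call last):
  File "h.py", line 17, in go
    print('t',o['t'],'pos',o['eef_pos'].round(4),'yaw',y0.round(1),'F',o['force'].round(1),'T',o['ft_torque'].round(2),'gap',o['finger_gap'].round(3))
                                                                                                                             ^^^^^^^^^^^^^^^^^^^^^
AttributeError: 'float' object has no attribute 'round'
```

```bash
sed -i "s/o\['finger_gap'\].round(3)/o['finger_gap']/" h.py
python3 - <<'E'
from h import *
go(.459,.093,.24,86)
o,R=st(); print(np.round(o['qpos'],2))
c=vision.camera('wrist'); cv2.imwrite('pics/w0.png',c['pixels'][:,:,::-1]); print(c['hand_eye'].round(3))
E
```

```text
t 2.4 pos [0.3764 0.2395 0.2618] yaw 110.7 F [ 0.1 -0.3 -0.2] T [-0.06 -0.   -0.02] gap 0.00030643418674269706
shift [-0.1662  0.0255  0.0218] turn 24.694575478128797
[ 0.47  0.08  1.67 -0.    1.39  0.11]
[[-0.    -0.964 -0.267  0.067]
 [ 1.    -0.     0.     0.001]
 [-0.    -0.267  0.964 -0.163]
 [ 0.     0.     0.     1.   ]]
```

View pics/w0.png

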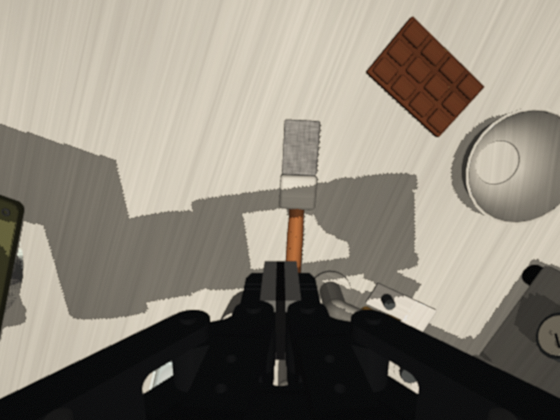

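jog_arm(
  series="-0.042 0.006 0.005 6; -0.083 0.013 0.011 12; -0.125 0.019 0.016 18; -0.166 0.0255 0.022 24.7; -0.166 0.0255 0.022 24.7; -0.166 0.0255 0.022 24.7",
)

```text
t: 3.05
eef_pos: [0.459, 0.0945, 0.2388]
orientation: [-2.294, -2.145, 0.001]
force: [-0.7, 0.1, -1.3]
finger_gap: 0.0
```

```bash
python3 - <<'E'
from h import *
go(.459,.093,.10,86)
c=vision.camera('wrist'); cv2.imwrite('pics/w1.png',c['pixels'][:,:,::-1])
o,R=st()
# make world extrinsics
H=c['hand_eye']; T=np.eye(4);T[:3,:3]=R;T[:3,3]=o['eef_pos']; W=np.linalg.inv(T@H); c['R']=W[:3,:3];c['t']=W[:3,3]
import pickle; pickle.dump({k:c[k] for k in('K','R','t','depth','pixels')},open('w1.pkl','wb'))
def proj(X): 
    q=c['K']@(c['R']@np.array(X)+c['t']); return (q[:2]/q[2]).round(0)
for X in [(.556,.121,.119),(.4365,.1303,.115),(.545,.001,.116)]: print(proj(X))
E
```

```text
t 3.05 pos [0.459  0.0945 0.2388] yaw 86.1 F [-0.7  0.1 -1.3] T [0.01 0.03 0.02] gap 2.0781922039815355e-05
shift [-0.0015  0.0002  0.1388] turn 0.13683553272130666
[402. 164.]
[247. 162.]
[385. 303.]
```

View pics/w1.png

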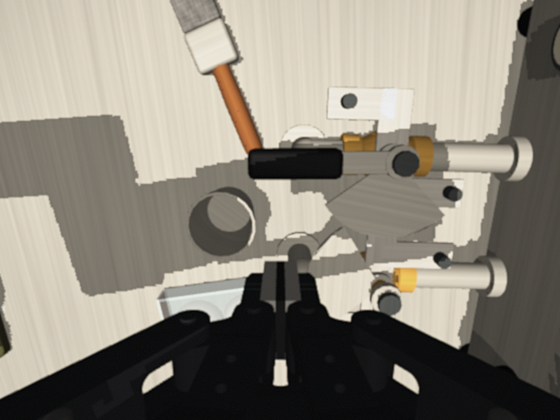

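jog_arm(
  series="-0.001 0 0.04 0; -0.001 0 0.08 0; -0.001 0 0.11 0; -0.001 0 0.13 0; -0.001 0 0.1385 0; -0.001 0 0.1385 0",
)

```text
t: 3.7
eef_pos: [0.4577, 0.0951, 0.1]
orientation: [-2.29, -2.149, 0.003]
force: [-0.3, 0.3, 0.4]
finger_gap: -0.0002
```

```bash
python3 - <<'E'
from h import *
go(.459,.093,.10,86)
E
```

```text
t 3.7 pos [0.4577 0.0951 0.1   ] yaw 86.4 F [-0.3  0.3  0.4] T [ 0.   -0.04 -0.01] gap -0.0001991375303918336
shift [-0.002   0.0014 -0.    ] turn 0.35867853563439667
```

jog_arm(
  series="0.003 0 0 0; 0.006 0 0 0; 0.008 0 0 0; 0.010 0 0 0; 0.012 0 0 0; 0.014 0 0 0",
)

```text
t: 4.3
eef_pos: [0.46, 0.1065, 0.101]
orientation: [2.29, 2.147, -0.003]
force: [0.2, -7.3, 2.7]
finger_gap: -0.0001
```

```bash
cat >> h.py <<'E'
S={'hot':np.array([.557,.1215]),'cold':np.array([.546,.001])}
def lev(which,half=.011):
    "estimate lever angle from tool pose assuming flat contact"
    o,R=st(); p=o['eef_pos'][:2]; y=np.arctan2(R[1,0],R[0,0])
    v=p-S[which]; e=np.array([np.cos(y),np.sin(y)]); f=np.array([-e[1],e[0]])
    print('t',o['t'],which,'r along',(v@f).round(4),'a',(-(v@e)).round(4),'yaw',np.degrees(y).round(2),'Ftool x,y,z',(R.T@o['force']).round(1),'tq',np.round(o['ft_torque'],2),'pos',o['eef_pos'].round(4))
def arc(which,r,a,phis,z=.1):
    o,R=st(); y0=np.degrees(np.arctan2(R[1,0],R[0,0]))
    out=[]
    for ph in phis:
        e=np.array([np.cos(np.radians(ph)),np.sin(np.radians(ph))]); f=np.array([-e[1],e[0]])
        P=S[which]+r*f-a*e; d=R.T@(np.array([*P,z])-o['eef_pos'])
        out.append('%.4f %.4f %.4f %.1f'%(*d,-((ph-y0+180)%360-180)))
    print('; '.join(out))
E
python3 - <<'E'
from h import *
lev('hot')
arc('hot',.098,.023,[84,81,78,75,72,69,66,63])
E
```

```text
t 4.3 hot r along 0.0959 a 0.0212 yaw 86.3 Ftool x,y,z [-7.3  0.7 -2.7] tq [-1.25  0.02 -0.02] pos [0.46   0.1065 0.101 ]
0.0021 -0.0030 0.0009 2.3; 0.0073 -0.0038 0.0009 5.3; 0.0126 -0.0044 0.0009 8.3; 0.0178 -0.0047 0.0009 11.3; 0.0231 -0.0048 0.0009 14.3; 0.0284 -0.0045 0.0009 17.3; 0.0336 -0.0040 0.0008 20.3; 0.0388 -0.0032 0.0008 23.3
```

```bash
python3 - <<'E'
from h import *
arc('hot',.096,.021,[83,79,75,71,67,63,59,55])
E
```

```text
0.0058 -0.0012 0.0009 3.3; 0.0126 -0.0020 0.0009 7.3; 0.0194 -0.0024 0.0009 11.3; 0.0263 -0.0023 0.0009 15.3; 0.0331 -0.0017 0.0009 19.3; 0.0399 -0.0006 0.0008 23.3; 0.0466 0.0009 0.0008 27.3; 0.0531 0.0029 0.0008 31.3
```

jog_arm(
  series="0.006 -0.001 0.001 3.3; 0.0126 -0.002 0.001 7.3; 0.0194 -0.0024 0.001 11.3; 0.0263 -0.0023 0.001 15.3; 0.0331 -0.0017 0.001 19.3; 0.0399 -0.0006 0.001 23.3; 0.0466 0.0009 0.001 27.3; 0.0531 0.003 0.001 31.3",
)

```text
t: 5.1
eef_pos: [0.4661, 0.1589, 0.1005]
orientation: [2.786, 1.444, -0.003]
force: [-2.2, -8.9, 9.2]
finger_gap: 0.0003
```

```bash
python3 - <<'E'
from h import *
lev('hot')
arc('hot',.096,.021,[53,49,45,41,37,33,29,25])
E
```

```text
t 5.1 hot r along 0.0958 a 0.0219 yaw 54.8 Ftool x,y,z [-8.5  3.4 -9.2] tq [-1.27  0.28 -0.05] pos [0.4661 0.1589 0.1005]
0.0039 -0.0008 0.0005 1.8; 0.0107 -0.0018 0.0005 5.8; 0.0175 -0.0023 0.0005 9.8; 0.0244 -0.0024 0.0005 13.8; 0.0312 -0.0020 0.0004 17.8; 0.0380 -0.0011 0.0004 21.8; 0.0447 0.0003 0.0004 25.8; 0.0513 0.0021 0.0004 29.8
```

jog_arm(
  series="0.005 -0.0008 0 2; 0.0107 -0.0018 0 5.8; 0.0175 -0.0023 0 9.8; 0.0244 -0.0024 0 13.8; 0.0312 -0.002 -0.001 17.8; 0.038 -0.0011 -0.001 21.8; 0.0447 0.0003 -0.001 25.8; 0.0513 0.002 -0.001 29.8",
)

```text
t: 5.9
eef_pos: [0.4954, 0.199, 0.1008]
orientation: [3.063, 0.679, -0.008]
force: [-3.6, -7.9, 7.2]
finger_gap: -0.0005
```

```bash
python3 - <<'E'
from h import *
lev('hot')
arc('hot',.096,.021,[24,22,20,18,17,16,15,14])
E
```

```text
t 5.9 hot r along 0.0963 a 0.0231 yaw 24.99 Ftool x,y,z [-6.7  5.6 -7.1] tq [-1.39  0.58 -0.03] pos [0.4954 0.199  0.1008]
0.0037 -0.0001 0.0008 1.0; 0.0071 -0.0007 0.0007 3.0; 0.0105 -0.0012 0.0007 5.0; 0.0139 -0.0016 0.0007 7.0; 0.0156 -0.0017 0.0007 8.0; 0.0173 -0.0018 0.0007 9.0; 0.0191 -0.0019 0.0007 10.0; 0.0208 -0.0020 0.0007 11.0
```

jog_arm(
  series="0.0035 0 0 2; 0.007 -0.0005 0 4; 0.0095 -0.001 0 6; 0.012 -0.001 0 8; 0.014 -0.001 0 9",
)

```text
t: 6.4
eef_pos: [0.5068, 0.2068, 0.1008]
orientation: [3.108, 0.439, -0.009]
force: [-5.0, -4.6, 8.0]
finger_gap: 0.0001
```

```bash
python3 - <<'E'
from h import *
lev('hot')
arc('hot',.096,.022,[15,14,13,12,11,10])
E
```

```text
t 6.4 hot r along 0.0958 a 0.0246 yaw 16.07 Ftool x,y,z [-6.1  3.1 -8. ] tq [-0.73  0.93 -0.05] pos [0.5068 0.2068 0.1008]
0.0044 -0.0006 0.0007 1.1; 0.0061 -0.0009 0.0007 2.1; 0.0078 -0.0012 0.0007 3.1; 0.0095 -0.0015 0.0007 4.1; 0.0112 -0.0017 0.0007 5.1; 0.0129 -0.0019 0.0007 6.1
```

jog_arm(
  series="0.0015 0 0 0.5; 0.003 -0.0003 0 1; 0.0045 -0.0005 0 1.5",
)

```text
t: 6.7
eef_pos: [0.5107, 0.2087, 0.1008]
orientation: [3.114, 0.399, -0.009]
force: [-6.0, -4.6, 8.6]
finger_gap: 0.0
```

```bash
python3 - <<'E'
from h import *
lev('hot')
E
```

```text
t 6.7 hot r along 0.0961 a 0.0229 yaw 14.6 Ftool x,y,z [-7.   2.9 -8.6] tq [-0.58  0.99 -0.05] pos [0.5107 0.2087 0.1008]
```

jog_arm(
  series="0.0012 0 0 0.7; 0.0024 -0.0003 0 1.4; 0.0036 -0.0005 0 2",
)

```text
t: 7.0
eef_pos: [0.5139, 0.2103, 0.1008]
orientation: [3.121, 0.344, -0.01]
force: [-6.3, -3.6, 9.1]
finger_gap: 0.0001
```

```bash
python3 - <<'E'
from h import *
lev('hot')
E
```

```text
t 7.0 hot r along 0.0961 a 0.0227 yaw 12.6 Ftool x,y,z [-7.   2.1 -9. ] tq [-0.49  1.03 -0.02] pos [0.5139 0.2103 0.1008]
```

jog_arm(
  series="0.0013 0 -0.0005 0.7; 0.0026 -0.0003 -0.001 1.4; 0.0039 -0.0005 -0.001 2.1",
)

```text
t: 7.3
eef_pos: [0.5166, 0.2116, 0.101]
orientation: [3.127, 0.287, -0.013]
force: [-7.5, -1.8, 4.8]
finger_gap: -0.0003
```

jog_arm(
  series="0.0013 0 0 0.7; 0.0026 -0.0003 0 1.4; 0.0039 -0.0005 0 2.1",
)

```text
t: 7.6
eef_pos: [0.5203, 0.2131, 0.101]
orientation: [3.132, 0.23, -0.013]
force: [-7.2, -1.3, 4.2]
finger_gap: 0.0001
```

```bash
python3 - <<'E'
from h import *
lev('hot')
E
```

```text
t 7.6 hot r along 0.096 a 0.023 yaw 8.39 Ftool x,y,z [-7.4  0.2 -4.2] tq [-0.31  1.17 -0.01] pos [0.5203 0.2131 0.101 ]
```

jog_arm(
  series="0.0013 0 0 0.7; 0.0026 -0.0003 0 1.4; 0.0039 -0.0005 0 2.1",
)

```text
t: 7.9
eef_pos: [0.524, 0.2145, 0.101]
orientation: [3.136, 0.172, -0.013]
force: [-7.9, -1.1, 4.5]
finger_gap: -0.0002
```

jog_arm(
  series="0.0013 0 0 0.7; 0.0026 -0.0003 0 1.4; 0.0039 -0.0005 0 2.1",
)

```text
t: 8.2
eef_pos: [0.5254, 0.2151, 0.1008]
orientation: [3.138, 0.114, -0.02]
force: [-12.2, -2.0, 9.4]
finger_gap: 0.0
```

jog_arm(
  series="0.0013 0 0 0.7; 0.0026 -0.0003 0 1.4; 0.0039 -0.0005 0 2.1",
)

```text
t: 8.5
eef_pos: [0.5259, 0.2155, 0.1007]
orientation: [3.138, 0.057, -0.029]
force: [-19.5, -0.8, 14.7]
finger_gap: -0.0002
```

```bash
python3 - <<'E'
from h import *
lev('hot')
E
```

```text
t 8.5 hot r along 0.0951 a 0.0277 yaw 2.08 Ftool x,y,z [-19.7   0.1 -14.4] tq [-0.29  3.26  0.02] pos [0.5259 0.2155 0.1007]
```

jog_arm(
  series="-0.006 0 0 0; -0.012 0 0 0; -0.024 0 0 0; -0.036 0 -0.01 0; -0.04 0 -0.05 0; -0.04 0 -0.1 0; -0.04 0 -0.14 0; -0.04 0 -0.14 0",
)

```text
t: 9.3
eef_pos: [0.4997, 0.217, 0.2491]
orientation: [-3.136, -0.059, -0.021]
force: [0.7, -0.5, -0.1]
finger_gap: -0.0005
```

```bash
python3 - <<'E'
from h import *
lev('hot'); print(np.round(env.get_obs()['qpos'],2))
go(.5696,-.0978,.24,174.5)
o,R=st()
c=vision.camera('wrist'); cv2.imwrite('pics/w2.png',c['pixels'][:,:,::-1])
H=c['hand_eye']; T=np.eye(4);T[:3,:3]=R;T[:3,3]=o['eef_pos']; W=np.linalg.inv(T@H); c['R']=W[:3,:3];c['t']=W[:3,3]
import pickle; pickle.dump({k:c[k] for k in('K','R','t','depth','pixels')},open('w2.pkl','wb'))
E
```

```text
t 9.3 hot r along 0.0976 a 0.0537 yaw 2.14 Ftool x,y,z [0.7 0.5 0.1] tq [-0.    0.05  0.03] pos [0.4997 0.217  0.2491]
[0.33 0.23 1.52 0.   1.38 1.87]
t 9.3 pos [0.4997 0.217  0.2491] yaw 2.1 F [ 0.7 -0.5 -0.1] T [-0.    0.05  0.03] gap -0.0004911373912543584
shift [0.058  0.3173 0.0085] turn -172.36315003854742
```

View pics/w2.png

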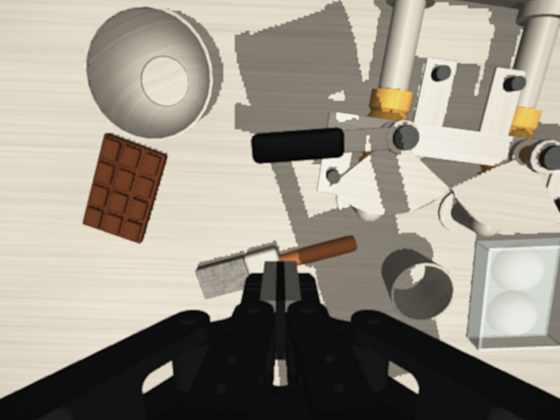

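jog_arm(
  series="0.007 0.04 0 -8.5; 0.014 0.08 0 -17; 0.022 0.12 0.001 -25.5; 0.029 0.16 0.002 -34; 0.036 0.2 0.003 -42.5; 0.043 0.24 0.004 -51; 0.051 0.28 0.006 -59.5; 0.058 0.317 0.008 -68",
)

```text
t: 10.15
eef_pos: [0.5648, -0.1007, 0.2323]
orientation: [-2.579, -1.79, 0.002]
force: [-0.0, 0.6, 0.2]
finger_gap: 0.0002
```

jog_arm(
  series="0 0 0 -8.5; 0 0 0 -17; 0 0 0 -25.5; 0 0 0 -34; 0 0 0 -42.5; 0 0 0 -51; 0 0 0 -59.5; 0 0 0 -68",
)

```text
t: 10.95
eef_pos: [0.5644, -0.0987, 0.2322]
orientation: [-1.136, -2.926, 0.0]
force: [-0.4, -0.2, 0.3]
finger_gap: 0.0002
```

jog_arm(
  series="0 0 0 -8.5; 0 0 0 -17; 0 0 0 -25.5; 0 0 0 -34; 0 0 0 -36.4; 0 0 0 -36.4; 0 0 0 -36.4",
)

```text
t: 11.65
eef_pos: [0.565, -0.0989, 0.2327]
orientation: [-0.177, -3.135, -0.001]
force: [-0.6, -0.3, 0.7]
finger_gap: 0.0002
```

```bash
python3 - <<'E'
from h import *
lev('cold'); print(np.round(env.get_obs()['qpos'],2))
go(.5696,-.0978,.1,174.5)
o,R=st()
c=vision.camera('wrist'); cv2.imwrite('pics/w3.png',c['pixels'][:,:,::-1])
E
```

```text
t 11.65 cold r along 0.0971 a 0.0301 yaw 173.54 Ftool x,y,z [ 0.6 -0.4 -0.7] tq [ 0.02 -0.01  0.02] pos [ 0.565  -0.0989  0.2327]
[-0.25  0.29  1.47  0.    1.38 -1.7 ]
t 11.65 pos [ 0.565  -0.0989  0.2327] yaw 173.5 F [-0.6 -0.3  0.7] T [ 0.02 -0.01  0.02] gap 0.00017594004809769336
shift [-0.0047  0.0015  0.1327] turn -0.9647937956769965
```

View pics/w3.png

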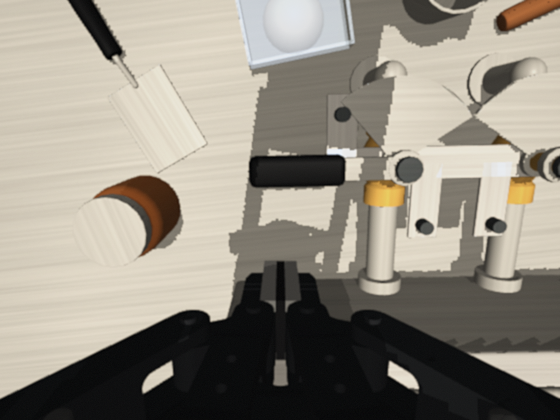

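jog_arm(
  series="-0.002 0.001 0.04 -1; -0.004 0.0015 0.08 -1; -0.004 0.0015 0.11 -1; -0.004 0.0015 0.125 -1; -0.004 0.0015 0.131 -1; -0.004 0.0015 0.131 -1",
)

```text
t: 12.3
eef_pos: [0.5694, -0.098, 0.1018]
orientation: [-0.149, -3.136, -0.001]
force: [-0.8, -0.2, 0.7]
finger_gap: -0.0003
```

jog_arm(
  series="0.003 0 0 0; 0.006 0 0 0; 0.008 0 0 0; 0.01 0 0 0; 0.012 0 0 0; 0.014 0 0 0",
)

```text
t: 12.9
eef_pos: [0.5559, -0.0968, 0.1029]
orientation: [0.148, 3.138, -0.0]
force: [-0.0, -0.7, 0.1]
finger_gap: 0.0
```

```bash
python3 - <<'E'
from h import *
lev('cold')
E
```

```text
t 12.9 cold r along 0.0965 a 0.0191 yaw 174.6 Ftool x,y,z [-0.  -0.7 -0.1] tq [0.02 0.01 0.  ] pos [ 0.5559 -0.0968  0.1029]
```

jog_arm(
  series="0.001 0 0.001 0; 0.002 0 0.002 0; 0.003 0 0.002 0; 0.004 0 0.002 0",
)

```text
t: 13.3
eef_pos: [0.5556, -0.0969, 0.1027]
orientation: [0.148, 3.131, -0.001]
force: [4.0, 0.2, 6.2]
finger_gap: -0.0003
```

```bash
python3 - <<'E'
from h import *
lev('cold')
E
```

```text
t 13.3 cold r along 0.0966 a 0.0187 yaw 174.59 Ftool x,y,z [-4.   0.6 -6.2] tq [ 0.13 -0.71 -0.02] pos [ 0.5556 -0.0969  0.1027]
```

jog_arm(
  series="0.001 0 -0.001 0.3; 0.002 0 -0.001 0.6; 0.003 0 -0.001 1; 0.004 0 -0.001 1.5",
)

```text
t: 13.7
eef_pos: [0.5505, -0.0966, 0.1027]
orientation: [0.19, 3.131, -0.001]
force: [3.8, -0.3, 5.9]
finger_gap: 0.0001
```

jog_arm(
  series="0.001 0 0 0.5; 0.002 0 0 1; 0.003 0 0 1.5",
)

```text
t: 14.0
eef_pos: [0.5476, -0.0964, 0.1027]
orientation: [0.231, 3.128, -0.001]
force: [4.2, -1.2, 5.7]
finger_gap: -0.0001
```

```bash
sed -i "s/\[.546,.001\]/[.5435,.001]/" h.py; python3 - <<'E'
from h import *
lev('cold')
E
```

```text
t 14.0 cold r along 0.0957 a 0.0184 yaw 171.56 Ftool x,y,z [-4.3 -0.6 -5.7] tq [-0.09 -0.71  0.03] pos [ 0.5476 -0.0964  0.1027]
```

```bash
python3 - <<'E'
from h import *
for n,(r,c0) in {'side':(160,220),'scene':(120,200)}.items():
    c=vision.camera(n); p=c['pixels'][r:r+120,c0:c0+160]; cv2.imwrite(f'pics/{n}2.png',cv2.resize(p,None,fx=4,fy=4,interpolation=cv2.INTER_CUBIC)[:,:,::-1])
E
```

```text
(no output)
```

View pics/side2.png

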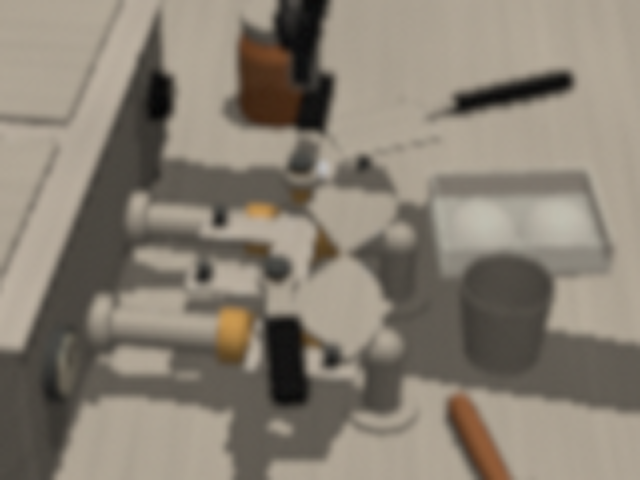

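View pics/scene2.png

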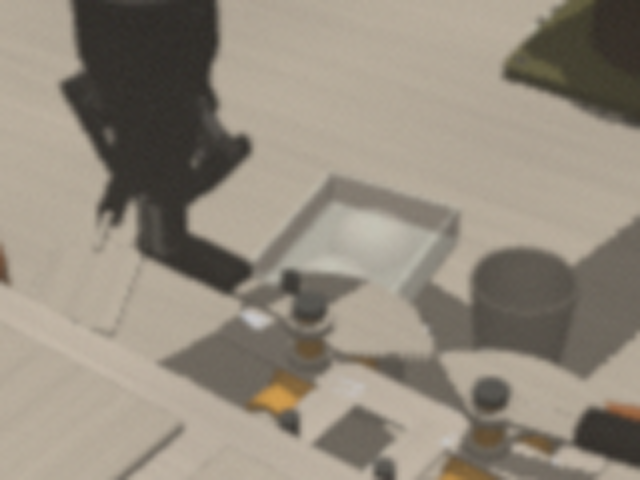

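jog_arm(
  series="0.0015 0 -0.001 0.9; 0.003 0 -0.001 1.8; 0.0045 0 -0.001 2.7",
)

```text
t: 14.4
eef_pos: [0.541, -0.0952, 0.1028]
orientation: [0.306, 3.126, -0.0]
force: [3.4, 0.2, 4.0]
finger_gap: 0.0001
```

jog_arm(
  series="0.0015 0 0 0.9; 0.003 0 0 1.8; 0.0045 0 0 2.7; 0.006 0 0 3.6",
)

```text
t: 14.8
eef_pos: [0.535, -0.094, 0.1028]
orientation: [0.404, 3.115, -0.0]
force: [3.6, -0.8, 5.2]
finger_gap: 0.0001
```

```bash
python3 - <<'E'
from h import *
lev('cold')
arc('cold',.096,.019,[163,160,157,153,149,145,141,137])
E
```

```text
t 14.8 cold r along 0.094 a 0.016 yaw 165.23 Ftool x,y,z [-3.7  0.2 -5.2] tq [-0.12 -0.6   0.03] pos [ 0.535  -0.094   0.1028]
0.0007 -0.0027 0.0028 2.2; 0.0058 -0.0033 0.0028 5.2; 0.0109 -0.0037 0.0028 8.2; 0.0177 -0.0038 0.0028 12.2; 0.0245 -0.0035 0.0028 16.2; 0.0313 -0.0026 0.0028 20.2; 0.0380 -0.0013 0.0027 24.2; 0.0446 0.0004 0.0027 28.2
```

```bash
python3 - <<'E'
from h import *
c=vision.camera('wrist'); cv2.imwrite('pics/w4.png',c['pixels'][:,:,::-1])
E
```

```text
(no output)
```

View pics/w4.png

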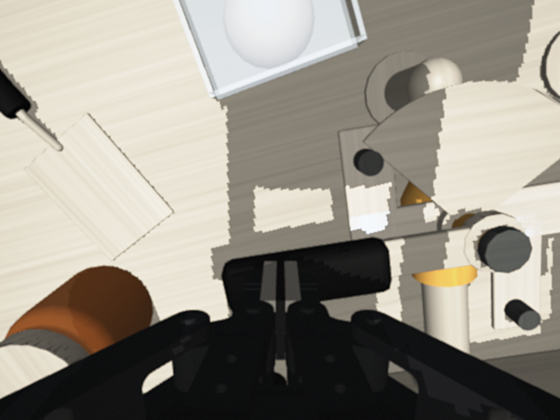

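```bash
python3 - <<'E'
from h import *
c=vision.camera('wrist'); o,R=st(); print(o['t'],o['eef_pos'],o['force'])
H=c['hand_eye']; T=np.eye(4);T[:3,:3]=R;T[:3,3]=o['eef_pos']; W=np.linalg.inv(T@H); c['R']=W[:3,:3];c['t']=W[:3,3]
q=c['K']@(c['R']@o['eef_pos']+c['t']); print('tcp px',q[:2]/q[2])
for rc in [(255,240),(265,250),(255,340),(265,360),(285,345),(265,272),(270,290),(280,272),(245,300),(242,505),(100,500),(150,150)]: print(rc,bydepth(c,rc).round(4))
E
```

```text
14.9 [ 0.53464802 -0.09389908  0.10273284] [ 2.43398001 -0.19913061  4.97207299]
tcp px [280.09595718 260.18573937]
(255, 240) [ 5.628e-01 -1.336e-01  1.000e-04]
(265, 250) [ 0.5269 -0.1053  0.1195]
(255, 340) [ 0.5318 -0.0668  0.1206]
(265, 360) [ 0.5374 -0.0598  0.1229]
(285, 345) [ 0.5446 -0.0679  0.1233]
(265, 272) [ 0.5251 -0.0947  0.1302]
(270, 290) [ 0.5267 -0.0878  0.1355]
(280, 272) [ 0.5249 -0.0943  0.1446]
(245, 300) [ 0.5663 -0.0865  0.001 ]
(242, 505) [5.427e-01 3.000e-04 1.228e-01]
(100, 500) [0.4891 0.0225 0.0898]
(150, 150) [ 0.4689 -0.1733  0.0006]
```

```bash
python3 - <<'E'
from h import *
import pickle
c=pickle.load(open('w1.pkl','rb')); T=np.array([.459,.0945,.2388])
for col in (270,290,280):
  for r in range(254,300,4):
    print(col,r,(bydepth(c,(r,col))-T).round(4))
E
```

```text
270 254 [-0.0166 -0.0859 -0.2382]
270 258 [-0.017  -0.0913 -0.239 ]
270 262 [-0.0023  0.0116  0.0256]
270 266 [-0.0023  0.0113  0.029 ]
270 270 [-0.0022  0.0111  0.0325]
270 274 [-0.002   0.0114  0.037 ]
270 278 [-0.0019  0.0114  0.0406]
270 282 [-0.0019  0.0114  0.0439]
270 286 [-0.0018  0.0114  0.0471]
270 290 [-0.0016  0.0117  0.0508]
270 294 [-0.0016  0.0114  0.0531]
270 298 [-0.0015  0.0118  0.0565]
290 254 [ 0.0067 -0.0782 -0.2142]
290 258 [ 0.0064 -0.078  -0.2018]
290 262 [0.0057 0.0111 0.0257]
290 266 [0.0056 0.0111 0.0297]
290 270 [0.0055 0.0113 0.0341]
290 274 [0.0054 0.0109 0.0369]
290 278 [0.0053 0.0108 0.0403]
290 282 [0.0053 0.0114 0.0448]
290 286 [0.0052 0.011  0.0472]
290 290 [0.0051 0.0108 0.0499]
290 294 [0.005  0.0112 0.0535]
290 298 [0.0049 0.011  0.0558]
280 254 [-0.0047 -0.0841 -0.2316]
280 258 [-0.0051 -0.0891 -0.2316]
280 262 [0.0017 0.0109 0.0245]
280 266 [0.0017 0.0115 0.0301]
280 270 [0.0017 0.0113 0.0336]
280 274 [0.0017 0.011  0.0366]
280 278 [0.0017 0.0113 0.0408]
280 282 [0.0017 0.0107 0.0428]
280 286 [0.0017 0.0117 0.0481]
280 290 [0.0017 0.0107 0.0491]
280 294 [0.0017 0.0111 0.0529]
280 298 [0.0017 0.0118 0.057 ]
```

jog_arm(
  series="0 0 -0.015 0; 0 0 -0.03 0; -0.02 0 -0.03 -4; -0.04 0 -0.03 -8; -0.04 0 -0.03 -9.3; -0.04 0 -0.03 -9.3",
)

```text
t: 15.5
eef_pos: [0.5708, -0.1034, 0.131]
orientation: [-0.149, -3.132, -0.002]
force: [0.0, -0.7, 0.5]
finger_gap: -0.0002
```

```bash
sed -i "s/\[.5435,.001\]/[.5445,.001]/" h.py; python3 - <<'E'
from h import *
lev('cold')
arc('cold',.096,.036,[174.5],z=.082)
import pickle
c=pickle.load(open('w2.pkl','rb'))
for n,p in {'stem':(138,405),'slv tip':(147,256),'slv mid':(145,297),'slv root':(142,340),'post':(176,333)}.items(): print(n,bydepth(c,p).round(4))
p=c['pixels'][90:240,230:470]; cv2.imwrite('pics/w2z.png',cv2.resize(p,None,fx=3.3,fy=3.3,interpolation=cv2.INTER_CUBIC)[:,:,::-1])
E
```

```text
t 15.5 cold r along 0.1014 a 0.0361 yaw 174.56 Ftool x,y,z [-0.1 -0.7 -0.5] tq [ 0.07  0.02 -0.03] pos [ 0.5708 -0.1034  0.131 ]
-0.0001 0.0053 0.0490 0.1
stem [0.5585 0.1222 0.1234]
slv tip [0.5473 0.2377 0.123 ]
slv mid [0.5501 0.2057 0.1242]
slv root [0.5535 0.172  0.1214]
post [0.5229 0.1715 0.0941]
```

View pics/w2z.png

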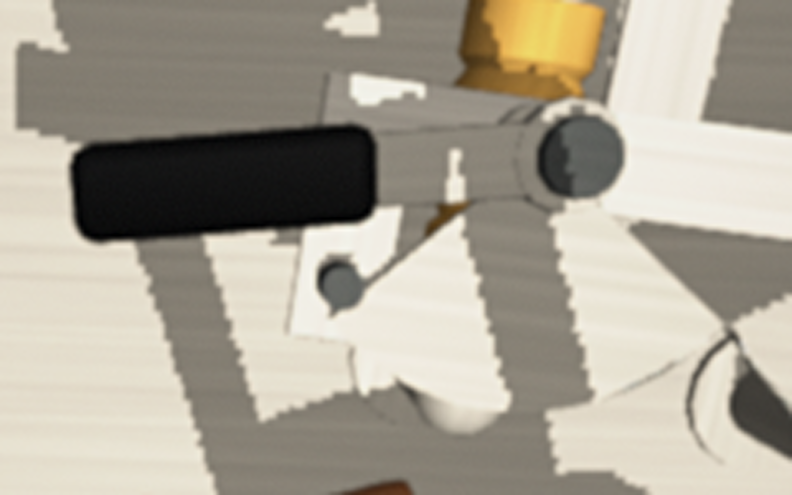

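jog_arm(
  series="0 0.002 0.02 0; 0 0.005 0.035 0; 0 0.005 0.045 0; 0 0.005 0.049 0; 0 0.005 0.049 0",
)

```text
t: 16.0
eef_pos: [0.5726, -0.0988, 0.0829]
orientation: [-0.148, -3.136, -0.001]
force: [0.3, 0.0, 0.3]
finger_gap: -0.0
```

jog_arm(
  series="0.003 0 0 0; 0.006 0 0 0; 0.008 0 0 0; 0.01 0 0 0; 0.012 0 0 0; 0.013 0 0 0",
)

```text
t: 16.6
eef_pos: [0.5607, -0.0979, 0.0838]
orientation: [0.148, 3.138, -0.0]
force: [1.0, 0.9, -0.4]
finger_gap: 0.0
```

jog_arm(
  series="0.001 0 0 0; 0.002 0 0 0; 0.003 0 0 0",
)

```text
t: 16.9
eef_pos: [0.5601, -0.0978, 0.0839]
orientation: [0.148, 3.134, -0.0]
force: [6.7, -0.1, -3.9]
finger_gap: 0.0002
```

```bash
python3 - <<'E'
from h import *
lev('cold')
E
```

```text
t 16.9 cold r along 0.0969 a 0.0249 yaw 174.59 Ftool x,y,z [-6.6  0.5  4. ] tq [-0.   -1.08 -0.  ] pos [ 0.5601 -0.0978  0.0839]
```

jog_arm(
  series="0.001 0 0 0.5; 0.002 0 0 1; 0.003 0 0 1.5; 0.004 0 0 2",
)

```text
t: 17.3
eef_pos: [0.5574, -0.0982, 0.0839]
orientation: [0.203, 3.129, -0.002]
force: [6.3, -1.7, -4.3]
finger_gap: 0.0001
```

jog_arm(
  series="0.0015 0 0 1; 0.003 0 0 2; 0.0045 0 0 3",
)

```text
t: 17.6
eef_pos: [0.5532, -0.0984, 0.0841]
orientation: [0.284, 3.122, -0.004]
force: [6.6, -4.4, -3.9]
finger_gap: 0.0001
```

```bash
python3 - <<'E'
from h import *
lev('cold')
E
```

```text
t 17.6 cold r along 0.0962 a 0.0265 yaw 169.59 Ftool x,y,z [-7.3 -3.1  4. ] tq [-0.67 -1.13  0.06] pos [ 0.5532 -0.0984  0.0841]
```

```bash
python3 - <<'E'
from h import *
arc('cold',.096,.025,[168,165,162,159,156,152,148,144],z=.084)
E
```

```text
0.0042 -0.0004 0.0001 1.6; 0.0092 -0.0015 0.0000 4.6; 0.0144 -0.0022 -0.0000 7.6; 0.0196 -0.0027 -0.0000 10.6; 0.0247 -0.0030 -0.0001 13.6; 0.0317 -0.0028 -0.0001 17.6; 0.0386 -0.0022 -0.0002 21.6; 0.0454 -0.0012 -0.0002 25.6
```

jog_arm(
  series="0.004 -0.0004 0 1.6; 0.009 -0.0015 0 4.6; 0.0144 -0.0022 0 7.6; 0.0196 -0.0027 0 10.6; 0.0247 -0.003 0 13.6; 0.0317 -0.0028 0 17.6; 0.0386 -0.0022 0 21.6; 0.0454 -0.0012 0 25.6",
)

```text
t: 18.4
eef_pos: [0.5083, -0.0911, 0.0842]
orientation: [0.973, 2.979, -0.0]
force: [8.1, -3.1, -4.8]
finger_gap: 0.0003
```

```bash
python3 - <<'E'
from h import *
lev('cold')
arc('cold',.096,.025,[142,138,134,130,126,122,118,114],z=.084)
E
```

```text
t 18.4 cold r along 0.0957 a 0.0251 yaw 143.83 Ftool x,y,z [-8.4  2.2  4.8] tq [-0.41 -1.16  0.  ] pos [ 0.5083 -0.0911  0.0842]
0.0032 -0.0011 0.0001 1.8; 0.0100 -0.0024 0.0001 5.8; 0.0169 -0.0032 0.0000 9.8; 0.0238 -0.0035 -0.0000 13.8; 0.0307 -0.0034 -0.0001 17.8; 0.0376 -0.0027 -0.0001 21.8; 0.0444 -0.0016 -0.0002 25.8; 0.0512 -0.0000 -0.0002 29.8
```

jog_arm(
  series="0.0032 -0.001 0 1.8; 0.01 -0.0024 0 5.8; 0.0169 -0.0032 0 9.8; 0.0238 -0.0035 0 13.8; 0.0307 -0.0034 0 17.8; 0.0376 -0.0027 0 21.8; 0.0444 -0.0016 0 25.8; 0.0512 0 0 29.8",
)

```text
t: 19.2
eef_pos: [0.4674, -0.0612, 0.0845]
orientation: [1.705, 2.629, 0.002]
force: [6.5, -4.8, -3.3]
finger_gap: -0.0
```

```bash
python3 - <<'E'
from h import *
lev('cold')
arc('cold',.096,.025,[112,109,106,103,100,98,96,94],z=.084)
E
```

```text
t 19.2 cold r along 0.0958 a 0.0254 yaw 114.06 Ftool x,y,z [-7.1  4.   3.3] tq [-0.74 -1.09 -0.08] pos [ 0.4674 -0.0612  0.0845]
0.0039 -0.0011 0.0005 2.1; 0.0090 -0.0021 0.0005 5.1; 0.0141 -0.0028 0.0004 8.1; 0.0193 -0.0033 0.0004 11.1; 0.0245 -0.0034 0.0004 14.1; 0.0279 -0.0034 0.0004 16.1; 0.0314 -0.0033 0.0003 18.1; 0.0349 -0.0030 0.0003 20.1
```

jog_arm(
  series="0.0039 -0.001 0 2.1; 0.009 -0.002 0 5.1; 0.0141 -0.0028 0 8.1; 0.0193 -0.0033 0 11.1; 0.0245 -0.0034 0 14.1; 0.0279 -0.0034 0 16.1; 0.0314 -0.0033 0 18.1; 0.0349 -0.003 0 20.1",
)

```text
t: 20.0
eef_pos: [0.45, -0.0309, 0.0846]
orientation: [2.136, 2.293, 0.003]
force: [4.8, -5.4, -1.7]
finger_gap: -0.0002
```

jog_arm(
  series="0.0015 -0.0002 0 0.9; 0.003 -0.0004 0 1.8; 0.0045 -0.0006 0 2.6",
)

```text
t: 20.3
eef_pos: [0.4486, -0.0265, 0.0846]
orientation: [2.187, 2.246, 0.002]
force: [4.2, -5.4, -1.0]
finger_gap: -0.0001
```

```bash
python3 - <<'E'
from h import *
lev('cold')
E
```

```text
t 20.3 cold r along 0.0966 a 0.0249 yaw 91.52 Ftool x,y,z [-5.5  4.   1.1] tq [-1.   -0.67 -0.03] pos [ 0.4486 -0.0265  0.0846]
```

jog_arm(
  series="0.0015 0 0 0.8; 0.003 0 0 1.6; 0.0045 0 0 2.4",
)

```text
t: 20.6
eef_pos: [0.4474, -0.022, 0.0845]
orientation: [2.234, 2.201, 0.0]
force: [2.4, -7.4, 1.9]
finger_gap: -0.0001
```

jog_arm(
  series="0.0015 0 0 0.8; 0.003 0 0 1.6; 0.0045 0 0 2.4",
)

```text
t: 20.9
eef_pos: [0.4465, -0.0174, 0.0844]
orientation: [2.281, 2.155, -0.001]
force: [1.1, -5.3, 4.1]
finger_gap: -0.0001
```

jog_arm(
  series="0.0012 0 0 0.6; 0.0024 0 0 1.2; 0.0036 0 0 1.8",
)

```text
t: 21.2
eef_pos: [0.4459, -0.0138, 0.0844]
orientation: [2.315, 2.119, -0.003]
force: [0.3, -6.9, 5.0]
finger_gap: 0.0004
```

```bash
python3 - <<'E'
from h import *
lev('cold')
E
```

```text
t 21.2 cold r along 0.0969 a 0.0234 yaw 84.96 Ftool x,y,z [-6.9  0.9 -5. ] tq [-1.03  0.09  0.  ] pos [ 0.4459 -0.0138  0.0844]
```

jog_arm(
  series="0.001 0 0 0.3; 0.002 0 0 0.6",
)

```text
t: 21.4
eef_pos: [0.4457, -0.0118, 0.0843]
orientation: [2.326, 2.108, -0.004]
force: [-2.1, -6.9, 6.3]
finger_gap: -0.0004
```

jog_arm(
  series="0.001 0 0 0.3; 0.002 0 0 0.6",
)

```text
t: 21.6
eef_pos: [0.4455, -0.0109, 0.0843]
orientation: [2.335, 2.096, -0.007]
force: [-2.8, -13.3, 6.9]
finger_gap: -0.0001
```

jog_arm(
  series="0.001 0 0 0.2; 0.002 0 0 0.4",
)

```text
t: 21.8
eef_pos: [0.4454, -0.0102, 0.0844]
orientation: [2.34, 2.088, -0.01]
force: [-3.5, -18.8, 7.1]
finger_gap: -0.0
```

```bash
python3 - <<'E'
from h import *
lev('cold')
E
```

```text
t 21.8 cold r along 0.0972 a 0.0223 yaw 83.5 Ftool x,y,z [-19.1  -1.4  -6.9] tq [-2.79  0.54  0.03] pos [ 0.4454 -0.0102  0.0844]
```

Stop felt (19 N, steep rise). Back off and look.

jog_arm(
  series="-0.005 0 0 0; -0.012 0 0 0; -0.024 0 0 0; -0.036 0 -0.01 0; -0.04 0 -0.05 0; -0.04 0 -0.1 0; -0.04 0 -0.15 0; -0.04 0 -0.15 0",
)

```text
t: 22.6
eef_pos: [0.4461, -0.0473, 0.2412]
orientation: [2.339, 2.079, 0.014]
force: [1.1, -0.5, 0.6]
finger_gap: 0.0001
```

```bash
python3 - <<'E'
from h import *
c=vision.camera('wrist'); o,R=st(); print(o['t'],o['eef_pos'].round(4),np.round(o['force'],1)); cv2.imwrite('pics/w5.png',c['pixels'][:,:,::-1])
H=c['hand_eye']; T=np.eye(4);T[:3,:3]=R;T[:3,3]=o['eef_pos']; W=np.linalg.inv(T@H); c['R']=W[:3,:3];c['t']=W[:3,3]
import pickle; pickle.dump({k:c[k] for k in('K','R','t','depth','pixels')},open('w5.pkl','wb'))
E
```

```text
22.65 [ 0.4441 -0.0469  0.238 ] [-0.5  0.4 -0.7]
```

View pics/w5.png

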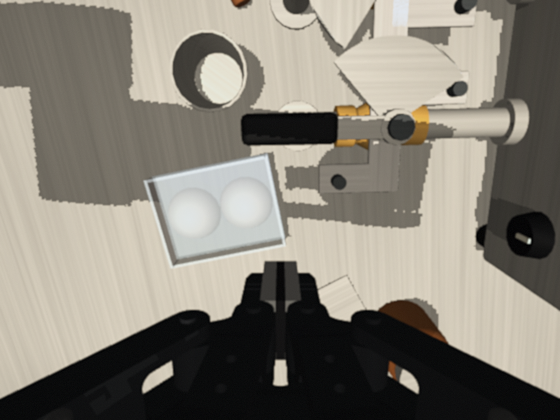

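```bash
python3 - <<'E'
from h import *
import pickle
c=pickle.load(open('w5.pkl','rb'))
p=c['pixels'].astype(int)
m=(p.sum(2)<75); m[:, :230]=0; m[:,350:]=0; m[:100]=0; m[160:]=0
rr,cc=np.nonzero(m); P=np.array([atz(c,(a,b),.1225) for a,b in zip(rr,cc)])[:,:2]
print(len(P),P.mean(0)); u=np.linalg.svd(P-P.mean(0),full_matrices=False)[2][0]; u*=-np.sign(u[0]); print('axis deg',np.degrees(np.arctan2(u[1],u[0])))
s=atz(c,(126,401),.123)[:2]; d=P.mean(0)-s; print('stem',s,'stem->grip',np.degrees(np.arctan2(d[1],d[0])),np.linalg.norm(d))
# pipe axis: from (105,455..500)
a=atz(c,(123,440),.0685);b=atz(c,(120,505),.0685);print('pipe',np.degrees(np.arctan2(*(b-a)[[1,0]])))
for n,(r,c0) in {'side':(160,220),'scene':(150,220)}.items():
    c=vision.camera(n); q=c['pixels'][r:r+120,c0:c0+160]; cv2.imwrite(f'pics/{n}3.png',cv2.resize(q,None,fx=4,fy=4,interpolation=cv2.INTER_CUBIC)[:,:,::-1])
    for g in('hot_grip','cold_grip'):
        k=vision.pinpoint(g,n)[:1]
        for x in k: print(n,g,x['p'],atz(c,x['point'],.115).round(3))
E
```

```text
2588 [0.46164678 0.01127378]
axis deg 172.54948491733066
stem [0.54293266 0.00279257] stem->grip 174.04342256699871 0.0817271367612275
pipe -4.2020011939583
side hot_grip 0.6 [0.539 0.218 0.115]
side cold_grip 0.75 [0.454 0.022 0.115]
scene hot_grip 0.71 [0.547 0.21  0.115]
scene cold_grip 0.82 [0.452 0.007 0.115]
```

View pics/side3.png

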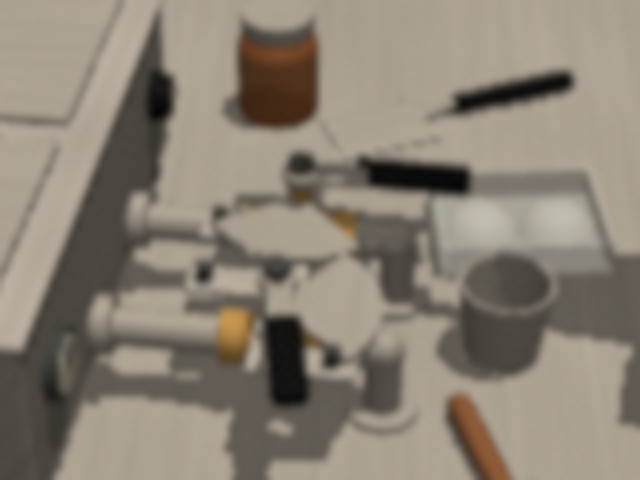

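```bash
python3 - <<'E'
from h import *
o,R=st(); print(o['t'],np.round(o['force'],1)); print(env.sign_off())
E
```

```text
22.95 [-0.3 -0.1 -0. ]
the job is handed in; nothing more can be done
None
```

I shut the hot-water lever against its stop, then turned the cold-water lever fully open to its stop. I handed the job in at 23 s, with both levers released and the arm clear. The hand-in gives no verdict.

- **Hot lever:** I pushed it with closed fingers. The force held at 7–9 N and then climbed to about 20 N within 2 mm. It came to rest about 79° from its pipe. The wrist picture shows its plate against the shut post.
- **Cold lever:** it turned freely past 2° at an even 7–9 N, which means the interlock was released. At the end the force climbed from 7 to 19 N at the open stop. By picture it points at 172.5–174°. In line with the pipe would be 174.5° by the box edge, or about 176° by a rough reading of the pipe. Either way it is within the 4° allowed.
- **Forces:** the highest reading was about 25 N at the wrist. I estimate about 20 N on a post, against the 60 N limit. I did not measure the post force directly.
- **Bystanders:** none looked shifted in the last pictures, but I did not measure their positions.

**What went wrong on the way:**
- **Cold lever, first try:** the shut fingertips end about 22 mm above the reported tool tip. The fingers therefore slid over the top of the sleeve with about 6 N and did not turn it. I lifted off, went 20 mm lower and repeated it properly.
- **Hot lever:** it was pushed at that same high fingertip height. I confirmed it was home from the picture and from the cold lever turning freely.
- **Stray detections:** a few of the vision results were wrong or low in confidence. I checked them against the pictures and depth readings.

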